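# Tip the rinsed caps into the matching tub

## Task

Take the tray of blue caps out from under the low ledge by its red tab, without bumping the rack. Bring its open edge low over the tub that already holds a blue cap (not the one with the orange cap), tip the tray so that all three caps slide off into that tub, and do not touch the caps with the gripper. Then set the empty tray back flat and square in the middle of its mat under the ledge, red tab towards the robot as before, and let go, leaving everything else where it is.

Things in the scene. Friction and masses are not known exactly. Their poses are not given: they have to be found in the camera images.
- tray: loose aluminium tray, 180 g: floor 130 (its x) x 120 (y) mm, 4 mm thick; 3 mm side and rear walls reach 26 mm above its underside; the +x edge is open, without lip. Origin at the centre of its underside, z up. Red tab (10 mm thick, 40 mm wide in y) rises 80 mm from the rear wall (x = -63, z = 15 mm), leaning 35 degrees back from vertical, its top towards -x
- tray_grip (a point): point inside the red tab on its middle plane, 52 mm along the tab from its foot, at (-92.8, 0, 57.6) mm in the tray's frame; axes as the tray's. The tab stands just in front of the ledge's front edge: a gripper pointing straight down meets the ledge, one tilted along the tab is clear of it
- tray_lip (a point): middle of the tray's open edge, on the floor's upper face, at (65, 0, 4) mm in the tray's frame; axes as the tray's. Caps start to slide at a tray slope of roughly 23 to 38 degrees, which varies from run to run, and need not all let go together
- rack: fixed; origin on the bench under the mat's centre; x points away from the robot at yaw 0. White ledge, 260 mm wide in y, over x = -69 to -22 mm, 170 to 184 mm above the bench, small bottles on it to 248 mm. Two arms (12 mm square, y = +-115 mm, 184 to 196 mm high) carry it from uprights (16 mm across, 300 mm high) at x = 150, y = +-115 mm, with cross bars. Below the ledge front and sides are open
- mat_centre (a point): centre of the upper face of the black rubber mat, 180 (x) x 160 (y) mm, 4 mm thick, 4 mm above the bench, axes as the rack's; the tray's origin starts within 11 mm of it and must return here
- tub_left: white open tub, fixed, 180 x 180 mm outside, 70 mm high, walls and floor 5 mm; origin at the centre of its underside on the bench. Holds one loose cap at the start, either the blue or the orange one. Stands on the robot's left (+y)
- tub_right: white open tub, fixed, 180 x 180 mm outside, 70 mm high, walls and floor 5 mm; origin at the centre of its underside on the bench. Holds one loose cap at the start, either the blue or the orange one. Stands on the robot's right (-y)
- cap_1: blue screw cap, solid, 34 mm across and 20 mm high, 15 g; origin at the centre of its flat underside; starts on the tray
- cap_2: blue screw cap, solid, 34 mm across and 20 mm high, 15 g; origin at the centre of its flat underside; starts on the tray
- cap_3: blue screw cap, solid, 34 mm across and 20 mm high, 15 g; origin at the centre of its flat underside; starts on the tray
- sample_blue: blue screw cap, solid, 34 mm across and 20 mm high, 15 g; origin at the centre of its flat underside; lies in one of the tubs and marks it as the tub for blue caps
- sample_orange: orange screw cap, solid, 34 mm across and 20 mm high, 15 g; origin at the centre of its flat underside; lies in the other tub
- amber_bottle: bystander: amber glass bottle, 66 mm across, 150 mm high; origin under its centre
- beaker: bystander: glass beaker, 72 mm across, 90 mm high; origin under its centre
- dish: bystander: low glass dish, 90 mm across, 16 mm high; origin under its centre
- spatula: bystander: spatula 180 mm long, lying flat along its x, under 30 mm high
- vial: bystander: small jar, 28 mm across, 45 mm high; origin under its centre
Things that resemble listed ones, but are neither listed nor needed, are in the scene too. Leave any black or yellow look-alike of the tray alone.

How it is judged:
By the outcome, as a careful person would: the job done as asked, in the order asked, and still so for the second after the job is handed in, with the robot touching nothing.
It also fails if it takes over 46 s, if anything falls off the work surface, if the arm or the gripper's body presses on something with over 40 N, if the wrist force passes 120 N, or if a joint passes its speed limit or range.

## Robot

A 6-joint arm with a two-finger parallel gripper is mounted at the origin on the work surface. World frame = base frame: x ahead of the robot, y to its left, z up, the work surface at z = 0. Lengths are in mm, angles in rad, forces in N, time in s.
With the tool pointing down it reaches from about 275 to 750 mm from the base axis. Payload 10.2 kg.
Tool frame: the origin (TCP) lies midway between the tips of the shut fingers; the grasp point (between the pads) lies 19 mm behind it; z points along the fingers, y is the line along which they close (so a half turn about z gives the same grasp; the last joint's range is limited). The gripper opens to 85 mm and grips with 20 to 120 N. Pads are 22 mm wide; open, the fingers measure 114 mm over their backs; the gripper's body (76 mm by 85 mm) begins 54 mm behind the grasp point. The pads swing forward as they close: fully open they stand 13 mm farther back than shut.
Start: joints at [0.9, 0.313, 1.498, -0, 1.331, -0.223], TCP at [227.329, 473.236, 202.394] pointing down, gripper open.
Joint ranges: [-2.94, 2.94], [-0.97, 2.17], [0.19, 2.56], [-1.23, 4.37], [0.02, 3.11], [-2.88, 2.88]. Speed limits (rad/s): [2.39, 2.39, 3.01, 3.14, 3.14, 3.14].

## Interface

Orientations are given as a unit quaternion [w, x, y, z].
In Python, from rig import ctrl gives the robot as it stands.
- The arm moves only by the tool send_rows, never from a script. Its argument "targets" is a list of rows, each a list of 7 numbers: the closure, from -1 (fully open) to 1 (shut), so that 0 is half open, then the shift along the tool's x, y, z in m, then the turn, a rotation vector about the tool's x, y, z in rad. In form: [[claw, dx, dy, dz, ax, ay, az], ...]. A call has exactly 10 rows; each row shifts and turns the commanded pose from where the row before left it, along the tool's axes as they then stand; what a row does not reach is not made up. A row lasts 1/8 s, in which the tool goes at most 62.5 mm and 10.7 degrees, less where a joint would pass 70% of its speed; a pose out of reach is approached as far as the arm can. A call with a gripper value outside its range is refused whole. The fingers move at their own pace and stop on an object; "squeeze" is the grip in N (left out, the last holds). Time passes only in rows, so rows that do not move let the fingers close, or fill a call up. It gives the time, the measured TCP pose, the force, the opening and the grip force at its end, in the units of the state.
- ctrl.sense(): the state, without advancing time (a new reading comes with each control period).
- ctrl.capture(name): name is "scene" or "top"; returns a dict with "img" (420x560x3 uint8, red, green, blue), "camera_matrix" (3x3 intrinsics, pixels), "k1" (the pictures are not rectified: a ray, as slopes to the right and down, at radius r is drawn at 1 + k1 r^2 times it, then the intrinsics apply), "R" (3x3) and "t" (3): a world point X has camera coordinates R X + t. Camera axes: x right, y down, z forward; pixel columns grow to the right and rows downward; lengths in mm; the calibration is good to about 2 mm. A picture is of the moment at which its call begins. There is no depth.
- ctrl.finish_job(): hands the job in; it is judged then, once.
Trained networks look in a picture, given as the dict that the camera call returned (one of the last four; its "shot" number tells which), for a name from the list of things; names that differ only in an ending like _2 or _b are one class to them, and where a whole thing is asked for, a point or a joint stands for the part that bears it (a point fixed in the world has none). Each returns a list of dicts, best first, with "score" (0 to 1); they miss things now and then, are a little off and sometimes report something else, mostly with a low value. They report only what shows in the picture. A call takes as long as a camera call. They do not tell look-alikes from the thing itself.
- ctrl.boxes_of(query, picture): "extent" ([left, top, width, height] in pixels, round what is visible of it).
- ctrl.landmark_of(query, picture): "point" ([column, row] in pixels: a listed point, or the origin of a listed thing).
The state is a dict: "time_s": time; "joints": joint angles; "dq": joint speeds; "tau": joint torques, N m; "eef_pos": TCP position; "ee_rot": TCP orientation; "force": force on the tool from outside, world axes, zero at the start; "wrist_torque": the same for the moment, N m; "grip_width": opening from 0.0 (shut) to 1.0 (fully open); "grip_force": force on a finger pad.
Only numpy, scipy, OpenCV 4.12 (cv2) and the standard library are available. Lean on these libraries where they do the work, as an engineer would, in place of code of your own. Each camera call takes 0.05 s, during which the arm holds its last target. There are 200 camera calls.

## Working session

There is one attempt and no reset: what is moved stays moved. The work goes in short steps, Python scripts to look and compute and a tool call to move; the robot and the scene stay as the last step left them, time stands still between calls to the robot, and variables do not carry over. Pictures are saved under pics/ and viewed, at most 11 in all, crops included, and the job is handed in when it is done.

Besides the shell and the picture viewer there is one more tool, called after "Call:" as a command line: name --pt "numbers of a row" for each row, then --argument value for the rest. send_rows: Moves the arm, as the interface text tells. Its arguments: {"type":"object","properties":{"targets":{"type":"array"},"squeeze":{"type":"number"}},"required":["targets"]}

```bash
ls; mkdir -p pics; python3 - <<'E'
from rig import ctrl
import cv2,pickle
s=ctrl.sense();print(s['time_s'],s['eef_pos'],s['ee_rot'],s['grip_width'])
P={}
for n in("scene","top"):
    p=ctrl.capture(n);P[n]=p
    cv2.imwrite(f'pics/{n}0.png',cv2.resize(p['img'][:,:,::-1],(800,600),interpolation=cv2.INTER_CUBIC))
    for q in["tray","tray_grip","tray_lip","mat_centre","rack","tub_left","tub_right","sample_blue","sample_orange"]:
        print(n,q,[(x['point'],round(x['score'],2)) for x in ctrl.landmark_of(q,p)])
    print(p['R'],p['t'],p['camera_matrix'],p['k1'])
pickle.dump(P,open('p0.pkl','wb'))
print(ctrl.sense()['time_s'])
E
```

```text
pics
0.0 [227.1481952  472.97563696 201.83349672] [-2.71918563e-04  2.22043825e-01  9.75036467e-01 -5.94466362e-04] 0.9999219823153875
scene tray [([318.5, 154.0], 0.83), ([445.5, 257.4], 0.8), ([132.9, 222.4], 0.62)]
scene tray_grip [([127.8, 179.5], 0.91), ([306.0, 126.7], 0.88), ([484.9, 260.3], 0.87), ([283.6, 236.6], 0.58)]
scene tray_lip [([426.4, 242.7], 0.89), ([217.5, 267.9], 0.88), ([133.7, 229.0], 0.75), ([321.9, 161.4], 0.61)]
scene mat_centre [([287.3, 184.2], 0.46), ([328.4, 222.2], 0.3)]
scene rack [([253.4, 137.5], 0.32)]
scene tub_left [([345.9, 331.4], 0.85)]
scene tub_right [([204.0, 175.7], 0.6)]
scene sample_blue [([198.9, 168.2], 0.59)]
scene sample_orange [([253.2, 261.6], 0.6), ([357.6, 325.4], 0.56)]
[[-0.86453077  0.50253436  0.00676455]
 [ 0.30615834  0.53727553 -0.78587663]
 [-0.39856444 -0.6773435  -0.61834631]] [ 428.5684074   -89.85043826 1474.43944243] [[491.18146954   0.         279.58470735]
 [  0.         491.18146954 209.53025484]
 [  0.           0.           1.        ]] 0.04488044966427664
top tray [([361.9, 124.0], 0.9), ([207.2, 311.6], 0.75),
[... 247 characters left out ...]
[274.4, 159.4], 0.55)]
top mat_centre [([431.5, 261.8], 0.72), ([281.7, 174.5], 0.6)]
top rack [([267.1, 206.2], 0.48), ([391.6, 194.6], 0.19)]
top tub_left [([183.5, 209.4], 0.94), ([279.3, 255.1], 0.71)]
top tub_right [([393.1, 190.9], 0.81), ([184.9, 215.6], 0.3)]
top sample_blue [([398.4, 190.6], 0.52)]
top sample_orange [([182.2, 214.9], 0.54)]
[[-2.79695247e-02 -9.99607270e-01 -1.73517468e-03]
 [-9.97548130e-01  2.80232263e-02 -6.41282034e-02]
 [ 6.41516435e-02 -6.27151143e-05 -9.97940160e-01]] [  22.29358057  495.69237277 1549.23381959] [[478.89019087   0.         287.50651112]
 [  0.         478.89019087 217.03537332]
 [  0.           0.           1.        ]] -0.1338822061728605
1.0
```

View pics/scene0.png

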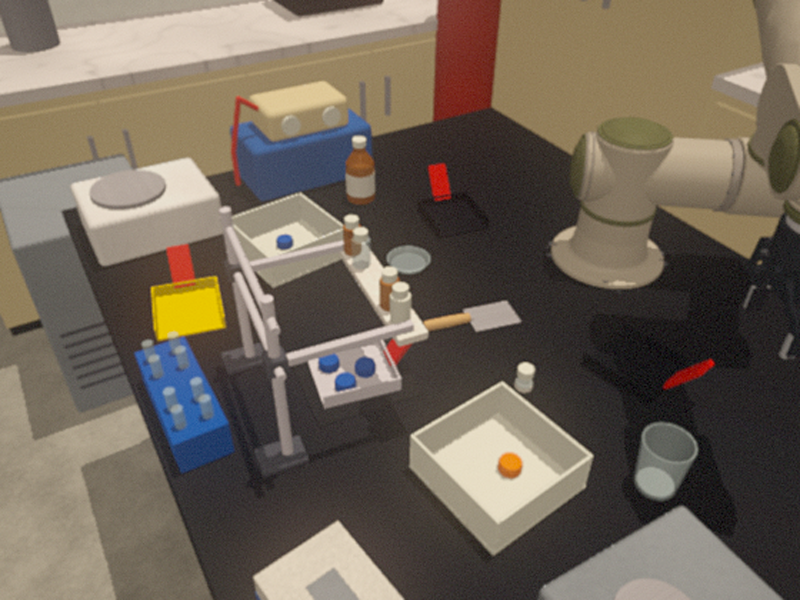

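View pics/top0.png

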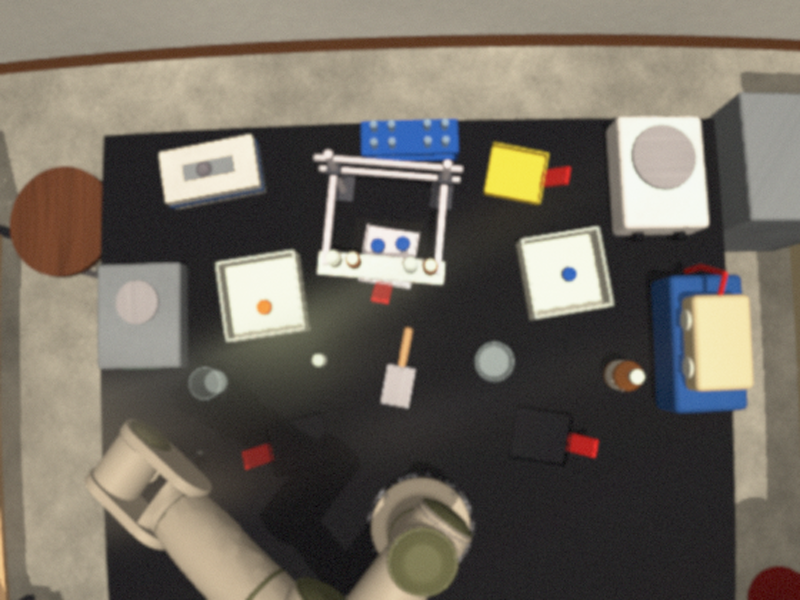

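The scene view shows the aluminium tray with three blue caps under the ledge at (318,154) in original pixels. The tub at top (393,191) holds the blue cap, so it is tub_right. The other tub, at top (184,209), holds the orange cap.

Tray candidates in the top view:
- **(272,182):** aluminium, under the ledge, with caps. This one fits.
- **(362,124):** yellow.
- **(376,303):** black.
- **(207,312):** dark, in shadow.

I'll confirm the choice with an enlarged crop.

```bash
cat > h.py <<'E'
import numpy as np,cv2
from scipy.spatial.transform import Rotation as Ro
def K(p):return np.array(p['camera_matrix'])
def ray(p,uv):
    k=K(p);d=np.array([(uv[0]-k[0,2])/k[0,0],(uv[1]-k[1,2])/k[1,1]]);s=d.copy()
    for _ in range(30): s=d/(1+p['k1']*(s@s))
    R=np.array(p['R']);return -R.T@np.array(p['t']),R.T@np.array([*s,1])
def onz(p,uv,z):
    o,d=ray(p,uv);return o+d*(z-o[2])/d[2]
def proj(p,X):
    c=np.atleast_2d(X)@np.array(p['R']).T+np.array(p['t']);s=c[:,:2]/c[:,2:]
    s=s*(1+p['k1']*(s**2).sum(1,keepdims=True));k=K(p)
    return s*[k[0,0],k[1,1]]+k[:2,2]
E
python3 - <<'E'
from h import *
import pickle
P=pickle.load(open('p0.pkl','rb'));t=P['top'];s=P['scene']
g=onz(t,(268.2,206.9),61.6);l=onz(t,(274.4,159.4),8);print('grip',g,'lip',l,np.degrees(np.arctan2(*(l-g)[1::-1])))
print('lip scene',onz(s,(321.9,161.4),8),onz(s,(217.5,267.9),8),'grip s',onz(s,(283.6,236.6),61.6))
print('tubR',onz(t,(393.1,190.9),0),'tubL',onz(t,(183.5,209.4),0))
print('tray c',onz(t,(272.7,182),4),onz(s,(318.5,154),4))
a=cv2.resize(t['img'][100:220,215:335,::-1],(400,400),interpolation=cv2.INTER_CUBIC)
b=cv2.resize(t['img'][145:235,350:440,::-1],(400,400),interpolation=cv2.INTER_CUBIC)
c=cv2.resize(s['img'][205:305,190:300,::-1],(220,200),interpolation=cv2.INTER_CUBIC)
cv2.imwrite('pics/crop1.png',np.hstack([a,b]))
E
```

```text
grip [527.17545518  68.82840621  61.6       ] lip [689.37887544  46.49741648   8.        ] -7.8387900583337995
lip scene [ 213.57995923 -222.52878796    8.        ] [690.7490271  42.7085677   8.       ] grip s [529.33806533  76.09116082  61.6       ]
tubR [ 574.57472119 -346.11284913    0.        ] tubL [532.31623872 353.64781898   0.        ]
tray c [614.49124332  54.15747111   4.        ] [ 194.76735148 -269.41640781    4.        ]
```

View pics/crop1.png

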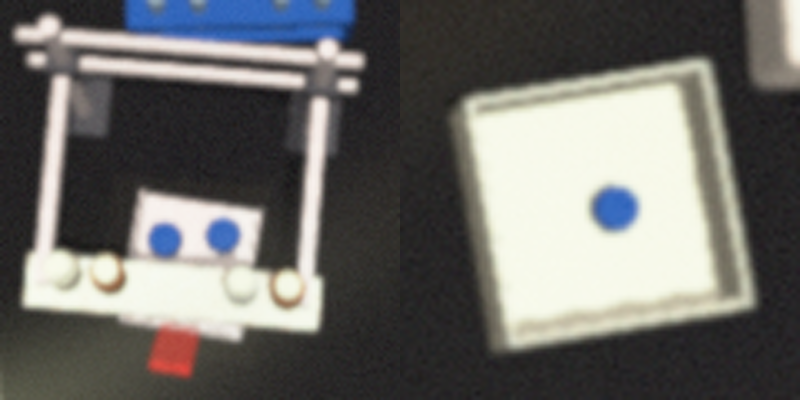

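Left crop: the tray with the red tab at (174,350) under the ledge, holding blue caps, so it is the right one. Right crop: the tub with the blue cap at (614,208). Next I'll fit the poses from the corners.

```bash
python3 - <<'E'
from h import *
import pickle
from scipy.optimize import least_squares
P=pickle.load(open('p0.pkl','rb'));t=P['top']
def fit(name,X,uv,x0):
    X=np.array(X,float);uv=np.array(uv,float)
    def W(q):
        c,s=np.cos(q[2]),np.sin(q[2]);Y=X.copy();Y[:,0]=q[0]+c*X[:,0]-s*X[:,1];Y[:,1]=q[1]+s*X[:,0]+c*X[:,1];return Y
    r=least_squares(lambda q:(proj(t,W(q))-uv).ravel(),x0,x_scale=[10,10,.1])
    print(name,r.x.round(3),np.degrees(r.x[2]).round(2),'res',r.fun.round(1))
    return r.x
c=lambda L:[(215+.3*x,100+.3*y) for x,y in L]
fit('rack',[(-69,130,184),(-69,-130,184),(-22,130,184),(-22,-130,184),(150,115,300),(150,-115,300)],
 c([(22,305),(320,330),(27,252),(322,277),(50,24),(328,47)]),[620,50,-.1])
fit('tray',[(65,60,30),(65,-60,30),(-65,60,30),(-65,-60,30)],c([(138,188),(264,210),(118,318),(243,341)]),[620,50,-.1])
# tab: 40 wide, top end: along 80 from (-63,15): 
a=np.radians(35);tx=-63-80*np.sin(a);tz=15+80*np.cos(a)+4
fit('tray+tab',[(65,60,30),(65,-60,30),(-65,60,30),(-65,-60,30),(tx,20,tz),(tx,-20,tz)],c([(138,188),(264,210),(118,318),(243,341),(149,370),(190,378)]),[620,50,-.1])
fit('tubR',[(90,90,70),(90,-90,70),(-90,-90,70),(-90,90,70)],[(350+.225*x,145+.225*y) for x,y in[(455,103),(710,60),(755,303),(495,350)]],[574,-346,-.2])
E
```

```text
rack [ 6.20327e+02  6.13660e+01 -1.15000e-01] -6.59 res [ 0.4 -0.3 -0.7 -0.2  0.5 -0.2  0.1 -0.2 -0.3  0.4  0.   0.4]
tray [ 6.20144e+02  5.47490e+01 -1.93000e-01] -11.04 res [ 1.1  0.4 -0.6 -0.3  0.3  0.4 -0.8 -0.5]
tray+tab [ 6.18559e+02  5.48490e+01 -1.91000e-01] -10.94 res [ 1.   0.9 -0.6  0.2  0.3  0.9 -0.8 -0.1 -0.1 -0.8  0.2 -1.1]
tubR [ 5.59872e+02 -6.38169e+02  1.31000e-01] 7.49 res [ 2.5 -0.5 -3.2  1.2 -3.1  0.6  3.5 -1.2]
```

```bash
cat >> h.py <<'E'
def Rt(yaw,pitch=0):  # tray orientation, pitch nose-down
    return Ro.from_euler('zy',[yaw,pitch]).as_matrix()
a35=np.radians(35);S,C=np.sin(a35),np.cos(a35)
TT=np.array([[0,C,S],[1,0,0],[0,S,-C]])  # tool axes in tray frame (columns)
GR=np.array([-92.8,0,57.6]);LIP=np.array([65,0,4.])
def tool(org,yaw,pitch=0,back=0):   # tray origin -> tool (TCP) pose
    R=Rt(yaw,pitch);T=R@TT;return np.array(org)+R@GR+T[:,2]*(19-back),T
def from_lip(lip,yaw,pitch):return np.array(lip)-Rt(yaw,pitch)@LIP
def state(s):
    q=s['ee_rot'];return np.array(s['eef_pos']),Ro.from_quat([q[1],q[2],q[3],q[0]]).as_matrix()
def rows(p0,R0,p1,R1,n,ramp=True):
    """n rows from pose0 to pose1, rounded (0.1mm... ) tracking; prints"""
    p,R=p0.copy(),R0.copy();w=Ro.from_matrix(R0.T@R1).as_rotvec()
    u=np.arange(1,n+1)/n
    if ramp: u=u-np.sin(2*np.pi*u)/(2*np.pi)*.6
    out=[]
    for x in u:
        pt=p0+(p1-p0)*x;Rg=R0@Ro.from_rotvec(w*x).as_matrix()
        d=np.round(R.T@(pt-p)/1000,3);a=np.round(Ro.from_matrix(R.T@Rg).as_rotvec(),3)
        p=p+R@d*1000;R=R@Ro.from_rotvec(a).as_matrix();out.append([*d.tolist(),*a.tolist()])
    for o in out:print([round(float(v),3)+0. for v in o])
    return p,R
E
python3 - <<'E'
from h import *
from rig import ctrl
import pickle
exec("")
from scipy.optimize import least_squares
P=pickle.load(open('p0.pkl','rb'));t=P['top']
X=np.array([(90,90,70),(90,-90,70),(-90,-90,70),(-90,90,70.)]);uv=np.array([(350+.225*(x-400),145+.225*y) for x,y in[(455,103),(710,60),(755,303),(495,350)]])
def W(q):
    Y=X@Rt(q[2]).T;return Y+[q[0],q[1],0]
r=least_squares(lambda q:(proj(t,W(q))-uv).ravel(),[574,-346,.1],x_scale=[10,10,.1]);print('tub',r.x,r.fun.round(1))
p,R=state(ctrl.sense())
g=tool((619,54.8,4),-.187,0,100);print('pre',g[0]);print('grasp',tool((619,54.8,4),-.187)[0])
p,R=rows(p,R,*g,10)
print('--');rows(p,R,*tool((619,54.8,4),-.187),6)
E
```

```text
tub [ 5.66865769e+02 -3.39849886e+02  1.36817156e-01] [ 1.1 -0.5 -1.7  0.4 -1.6  0.7  2.1 -0.5]
pre [482.16810753  80.69005287 127.95131559]
grasp [538.52580049  70.02657651  46.03611116]
[-0.018, -0.011, 0.003, -0.023, -0.018, 0.056]
[-0.026, -0.014, 0.005, -0.034, -0.026, 0.082]
[-0.043, -0.019, 0.008, -0.052, -0.04, 0.127]
[-0.06, -0.019, 0.012, -0.07, -0.053, 0.171]
[-0.071, -0.011, 0.017, -0.081, -0.063, 0.197]
[-0.071, 0.002, 0.02, -0.081, -0.062, 0.198]
[-0.059, 0.012, 0.022, -0.07, -0.054, 0.171]
[-0.041, 0.014, 0.02, -0.052, -0.04, 0.126]
[-0.024, 0.012, 0.014, -0.034, -0.026, 0.083]
[-0.016, 0.009, 0.011, -0.023, -0.017, 0.056]
--
[0.0, 0.0, 0.008, 0.0, 0.0, 0.0]
[0.0, 0.0, 0.017, 0.0, 0.0, 0.0]
[0.0, 0.0, 0.025, 0.0, 0.0, 0.0]
[0.0, 0.0, 0.025, 0.0, 0.0, 0.0]
[0.0, 0.0, 0.016, 0.0, 0.0, 0.0]
[0.0, 0.0, 0.009, 0.0, 0.0, 0.0]
```

```bash
python3 - <<'E'
from h import *
from rig import ctrl
p,R=state(ctrl.sense())
rows(p,R,*tool((619,54.8,4),-.187,0,100),20)
E
```

```text
[-0.008, -0.005, 0.002, -0.011, -0.008, 0.026]
[-0.01, -0.005, 0.001, -0.012, -0.01, 0.03]
[-0.012, -0.007, 0.002, -0.015, -0.011, 0.036]
[-0.015, -0.008, 0.003, -0.019, -0.015, 0.046]
[-0.019, -0.008, 0.004, -0.023, -0.018, 0.058]
[-0.024, -0.009, 0.005, -0.029, -0.022, 0.069]
[-0.028, -0.009, 0.005, -0.033, -0.025, 0.08]
[-0.032, -0.008, 0.007, -0.037, -0.028, 0.091]
[-0.035, -0.005, 0.008, -0.04, -0.031, 0.097]
[-0.037, -0.002, 0.01, -0.041, -0.032, 0.1]
[-0.036, 0.0, 0.01, -0.041, -0.032, 0.101]
[-0.034, 0.004, 0.011, -0.04, -0.03, 0.097]
[-0.031, 0.007, 0.012, -0.037, -0.029, 0.09]
[-0.027, 0.007, 0.011, -0.033, -0.025, 0.081]
[-0.022, 0.008, 0.011, -0.028, -0.022, 0.069]
[-0.018, 0.008, 0.01, -0.024, -0.018, 0.057]
[-0.014, 0.007, 0.008, -0.019, -0.014, 0.047]
[-0.01, 0.005, 0.006, -0.015, -0.012, 0.036]
[-0.008, 0.005, 0.006, -0.012, -0.009, 0.03]
[-0.008, 0.005, 0.005, -0.011, -0.008, 0.026]
```

Call:
send_rows --pt "0 -0.008 -0.005 0.002 -0.011 -0.008 0.026" --pt "0 -0.01 -0.005 0.001 -0.012 -0.01 0.03" --pt "0 -0.012 -0.007 0.002 -0.015 -0.011 0.036" --pt "0 -0.015 -0.008 0.003 -0.019 -0.015 0.046" --pt "0 -0.019 -0.008 0.004 -0.023 -0.018 0.058" --pt "0 -0.024 -0.009 0.005 -0.029 -0.022 0.069" --pt "0 -0.028 -0.009 0.005 -0.033 -0.025 0.08" --pt "0 -0.032 -0.008 0.007 -0.037 -0.028 0.091" --pt "0 -0.035 -0.005 0.008 -0.04 -0.031 0.097" --pt "0 -0.037 -0.002 0.01 -0.041 -0.032 0.1" --squeeze 50

```text
time_s: 2.25
eef_pos: [355.9, 275.3, 164.9]
ee_rot: [0.125, 0.512, 0.844, 0.103]
force: [-0.2, 0.9, 0.5]
grip_width: 0.508
grip_force: 0.0
```

Call:
send_rows --pt "0 -0.036 0 0.01 -0.041 -0.032 0.101" --pt "0 -0.034 0.004 0.011 -0.04 -0.03 0.097" --pt "0 -0.031 0.007 0.012 -0.037 -0.029 0.09" --pt "0 -0.027 0.007 0.011 -0.033 -0.025 0.081" --pt "0 -0.022 0.008 0.011 -0.028 -0.022 0.069" --pt "0 -0.018 0.008 0.01 -0.024 -0.018 0.057" --pt "0 -0.014 0.007 0.008 -0.019 -0.014 0.047" --pt "0 -0.01 0.005 0.006 -0.015 -0.012 0.036" --pt "0 -0.008 0.005 0.006 -0.012 -0.009 0.03" --pt "0 -0.008 0.005 0.005 -0.011 -0.008 0.026"

```text
time_s: 3.5
eef_pos: [482.7, 79.5, 127.8]
ee_rot: [0.232, 0.735, 0.608, 0.192]
force: [-0.2, -0.5, 0.1]
grip_width: 0.5
grip_force: 0.0
```

```bash
python3 - <<'E'
from h import *
from rig import ctrl
p,R=state(ctrl.sense());g=tool((619,54.8,4),-.187,0,100)
print(p,g[0],R.T@(g[0]-p),Ro.from_matrix(R.T@g[1]).as_rotvec())
P={n:ctrl.capture(n) for n in('scene','top')}
import pickle;pickle.dump(P,open('p1.pkl','wb'))
t,s=P['top'],P['scene'];a=t['img'][120:240,215:335,::-1];
b=s['img'][190:310,220:340,::-1]
f=lambda a:cv2.resize(a,(400,400),interpolation=cv2.INTER_CUBIC)
cv2.imwrite('pics/c2.png',np.hstack([f(a),f(b)]))
for n in P:
  print(n,[(x['point'],round(x['score'],2)) for x in ctrl.landmark_of('tray_grip',P[n])],proj(P[n],[tool((619,54.8,4),-.187,0,19)[0]*0+np.array([619,54.8,4])+Rt(-.187)@GR]))
E
```

```text
[482.72237033  79.45793975 127.76656708] [482.16810753  80.69005287 127.95131559] [ 1.10637764 -0.52953376 -0.59578897] [ 0.00102781  0.00013792 -0.00213569]
scene [([306.7, 124.8], 0.97), ([283.4, 234.9], 0.88), ([483.5, 258.6], 0.6), ([128.2, 180.0], 0.59)] [[283.29009033 235.42313778]]
top [([409.1, 311.6], 0.97), ([263.9, 205.9], 0.91), ([389.7, 127.2], 0.79), ([175.4, 320.6], 0.65)] [[267.18132428 206.72734401]]
```

View pics/c2.png

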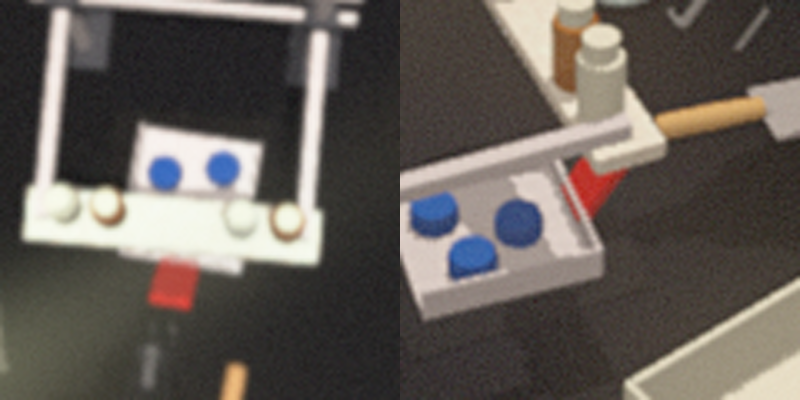

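The tray with its tab at crop (174,285) is where the fit puts it: the predicted and detected grips agree within 1 px in the scene view. The fingers are behind it and aligned, so I'll advance.

Call:
send_rows --pt "0 0.001 0 0.008 0 0 -0.002" --pt "0 0 0 0.014 0 0 0" --pt "0 0 0 0.018 0 0 0" --pt "0 0 0 0.02 0 0 0" --pt "0 0 0 0.018 0 0 0" --pt "0 0 0 0.013 0 0 0" --pt "0 0 0 0.008 0 0 0" --pt "0 0 0 0 0 0 0" --pt "0.6 0 0 0 0 0 0" --pt "0.8 0 0 0 0 0 0"

```text
time_s: 4.95
eef_pos: [538.8, 70.7, 47.2]
ee_rot: [0.232, 0.734, 0.609, 0.192]
force: [2.1, -2.5, 4.4]
grip_width: 0.11
grip_force: 27.2
```

Call:
send_rows --pt "1 0 0 0 0 0 0" --pt "1 0 0 0 0 0 0" --pt "1 0 0 0 0 0 0" --pt "1 0 0 0 0 0 0" --pt "1 0 0 0 0 0 0" --pt "1 0 0 0 0 0 0" --pt "1 0 -0.001 -0.002 0 0 0" --pt "1 0 -0.001 -0.002 0 0 0" --pt "1 0 0 -0.003 0 0 0" --pt "1 0 0 -0.003 0 0 0"

```text
time_s: 6.2
eef_pos: [530.8, 71.9, 53.5]
ee_rot: [0.231, 0.734, 0.609, 0.191]
force: [-0.1, -0.3, -1.7]
grip_width: 0.102
grip_force: 48.7
```

```bash
python3 - <<'E'
from h import *
from rig import ctrl
s=ctrl.sense();p,R=state(s);print(p,R@TT.T,s['force'],s['grip_force'],s['grip_width'],s['joints'])
# tray pose implied (tray yaw/pitch, origin)
RT=R@TT.T;print('tray org',p-R@np.array([0,0,19])-RT@GR,np.degrees(Ro.from_matrix(RT).as_euler('ZYX')))
E
```

```text
[530.79733591  71.9239823   53.50204928] [[ 9.82842550e-01  1.84443604e-01  1.03831262e-03]
 [-1.84444437e-01  9.82842639e-01  7.72939732e-04]
 [-8.77934127e-04 -9.51189044e-04  9.99999162e-01]] [-0.11557427 -0.28092515 -1.70553753] 48.67344260215759 0.10219971374800368 [-0.03831498  0.32922236  2.11694346 -0.75458657  0.12409627  0.87112965]
tray org [611.25050673  56.78511381  11.39406873] [-10.62874776   0.05030193  -0.05449915]
```

```bash
cat >> h.py <<'E'
def gp(grip,yaw,pitch=0):
    T=Rt(yaw,np.radians(pitch))@TT;return np.array(grip,float)+19*T[:,2],T
def now():
    from rig import ctrl
    s=ctrl.sense();p,R=state(s);RT=R@TT.T;g=p-19*R[:,2];e=Ro.from_matrix(RT).as_euler('ZYX')
    print('t',s['time_s'],'grip',g.round(1),'org',(g-RT@GR).round(1),'lip',(g+RT@(LIP-GR)).round(1),'ypr',e[0].round(4),np.degrees(e[1:]).round(2),'j',np.round(s['joints'],3),'F',np.round(s['force'],1),'gf',round(s['grip_force'],1),round(s['grip_width'],3))
    return p,R,g,e[0]
E
python3 - <<'E'
from h import *
p,R,g,y=now()
g1=g+[-5,0,15];q=rows(p,R,*gp(g1,y,6),6);print()
g2=g1+210*np.array([-.115,-.993,0]);rows(*q,*gp(g2,y,6),14)
E
```

```text
t 6.2 grip [520.1  73.9  69.1] org [611.3  56.8  11.4] lip [675.1  44.8  15.3] ypr -0.1855 [ 0.05 -0.05] j [-0.038  0.329  2.117 -0.755  0.124  0.871] F [-0.1 -0.3 -1.7] gf 48.7 0.102
[0.0, 0.0, -0.001, 0.009, -0.001, -0.001]
[0.0, 0.001, -0.003, 0.017, -0.003, -0.002]
[-0.001, 0.0, -0.004, 0.025, -0.004, -0.002]
[0.0, 0.001, -0.003, 0.025, -0.003, -0.003]
[0.0, 0.0, -0.003, 0.017, -0.003, -0.002]
[0.0, 0.0, -0.001, 0.009, -0.001, -0.001]

[-0.006, 0.0, 0.0, 0.0, 0.0, 0.0]
[-0.008, 0.001, 0.001, 0.0, 0.0, 0.0]
[-0.011, 0.0, 0.0, 0.0, 0.0, 0.0]
[-0.015, 0.001, 0.001, 0.0, 0.0, 0.0]
[-0.019, 0.001, 0.001, 0.0, 0.0, 0.0]
[-0.022, 0.001, 0.001, 0.0, 0.0, 0.0]
[-0.024, 0.001, 0.001, 0.0, 0.0, 0.0]
[-0.024, 0.002, 0.001, 0.0, 0.0, 0.0]
[-0.021, 0.001, 0.001, 0.0, 0.0, 0.0]
[-0.019, 0.001, 0.001, 0.0, 0.0, 0.0]
[-0.015, 0.0, 0.001, 0.0, 0.0, 0.0]
[-0.011, 0.001, 0.001, 0.0, 0.0, 0.0]
[-0.008, 0.0, 0.0, 0.0, 0.0, 0.0]
[-0.007, 0.001, 0.0, 0.0, 0.0, 0.0]
```

```bash
sed -i "s/from_euler('zy'/from_euler('ZY'/" h.py; grep -n "'ZY'" h.py
```

```text
15:    return Ro.from_euler('ZY',[yaw,pitch]).as_matrix()
```

Call:
send_rows --pt "1 0 0 -0.001 0.009 0 0" --pt "1 0 0.001 -0.003 0.017 0 0" --pt "1 0 0 -0.004 0.025 0 0" --pt "1 0 0.001 -0.003 0.025 0 0" --pt "1 0 0 -0.003 0.017 0 0" --pt "1 0 0 -0.001 0.009 0 0" --pt "1 -0.006 0 0 0 0 0" --pt "1 -0.008 0.001 0.001 0 0 0" --pt "1 -0.011 0 0 0 0 0" --pt "1 -0.015 0.001 0.001 0 0 0"

```text
time_s: 7.45
eef_pos: [519.9, 32.8, 66.4]
ee_rot: [0.194, 0.745, 0.618, 0.16]
force: [0.4, -0.2, -2.2]
grip_width: 0.102
grip_force: 48.7
```

```bash
python3 -c "
from h import *;now()"
```

```text
t 7.45 grip [510.8  34.5  83. ] org [595.8  18.6  16.3] lip [659.7   6.6  13.6] ypr -0.1852 [ 5.86 -0.05] j [-0.153  0.272  2.087 -0.06   0.274  0.086] F [ 0.4 -0.2 -2.2] gf 48.7 0.102
```

Call:
send_rows --pt "1 -0.019 0.001 0.001 0 0 0" --pt "1 -0.022 0.001 0.001 0 0 0" --pt "1 -0.024 0.001 0.001 0 0 0" --pt "1 -0.024 0.002 0.001 0 0 0" --pt "1 -0.021 0.001 0.001 0 0 0" --pt "1 -0.019 0.001 0.001 0 0 0" --pt "1 -0.015 0 0.001 0 0 0" --pt "1 -0.011 0.001 0.001 0 0 0" --pt "1 -0.008 0 0 0 0 0" --pt "1 -0.007 0.001 0 0 0 0"

```text
time_s: 8.7
eef_pos: [500.3, -136.3, 64.1]
ee_rot: [0.194, 0.745, 0.618, 0.16]
force: [0.2, 0.6, -2.8]
grip_width: 0.1
grip_force: 48.7
```

```bash
python3 - <<'E'
from h import *
from rig import ctrl
p,R,g,y=now()
t=ctrl.capture('top');s=ctrl.capture('scene')
f=lambda a:cv2.resize(a[:,:,::-1],(400,400),interpolation=cv2.INTER_CUBIC)
cv2.imwrite('pics/c3.png',np.hstack([f(t['img'][100:300,240:440]),f(s['img'][100:300,130:330])]))
# lift
g1=g+[-5,-10,85];q=rows(p,R,*gp(g1,y-.1,8),8);print()
yaw=-.5
lip=np.array([548,-330,95]);o=from_lip(lip,yaw,np.radians(8));g2=o+Rt(yaw,np.radians(8))@GR;print(g1,g2)
rows(*q,*gp(g2,yaw,8),12)
E
```

```text
t 8.7 grip [ 491.2 -134.6   80.7] org [ 576.1 -150.6   13.9] lip [ 640.1 -162.6   11.3] ypr -0.1857 [ 5.85 -0.04] j [-0.605  0.263  2.11   0.603  0.356 -0.945] F [ 0.2  0.6 -2.8] gf 48.7 0.1
[-0.001, 0.002, -0.004, 0.002, -0.003, 0.005]
[-0.001, 0.004, -0.008, 0.004, -0.004, 0.009]
[-0.002, 0.006, -0.011, 0.006, -0.007, 0.013]
[-0.002, 0.007, -0.015, 0.007, -0.009, 0.017]
[-0.002, 0.007, -0.015, 0.007, -0.009, 0.017]
[-0.002, 0.006, -0.011, 0.006, -0.007, 0.014]
[-0.001, 0.003, -0.008, 0.003, -0.005, 0.009]
[-0.001, 0.002, -0.004, 0.003, -0.002, 0.005]

[ 486.17172222 -144.60189166  165.6858219 ] [ 417.41165769 -258.65926345  170.03988382]
[-0.005, -0.001, -0.001, 0.0, -0.003, 0.007]
[-0.006, -0.001, -0.001, 0.0, -0.005, 0.009]
[-0.009, -0.002, -0.001, 0.0, -0.007, 0.013]
[-0.013, -0.002, -0.002, 0.0, -0.009, 0.019]
[-0.015, -0.003, -0.002, 0.0, -0.012, 0.022]
[-0.018, -0.003, -0.001, 0.0, -0.013, 0.025]
[-0.017, -0.002, -0.002, 0.0, -0.013, 0.025]
[-0.016, -0.001, -0.002, 0.0, -0.011, 0.023]
[-0.013, -0.001, 0.0, 0.0, -0.01, 0.018]
[-0.01, 0.0, -0.001, 0.0, -0.006, 0.014]
[-0.006, -0.001, 0.0, 0.0, -0.005, 0.009]
[-0.005, 0.0, -0.001, -0.001, -0.004, 0.007]
```

View pics/c3.png

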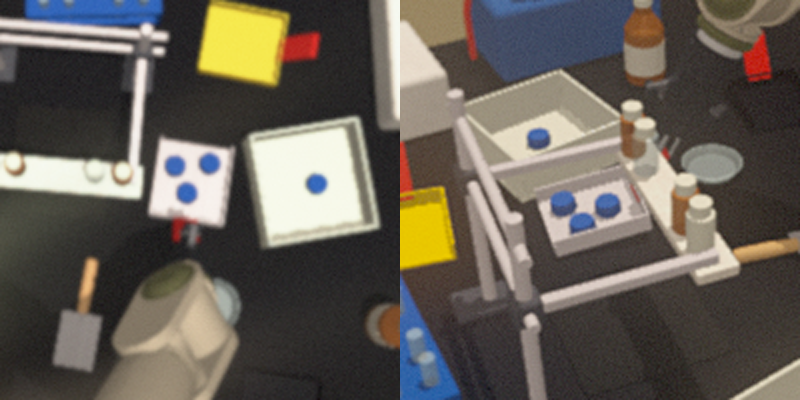

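```bash
python3 - <<'E'
from h import *
p,R,g,y=now()
g1=g+[-5,-5,85];q=rows(p,R,*gp(g1,y,6),8);print()
yaw=-.5
lip=np.array([548,-330,90]);o=from_lip(lip,yaw,np.radians(8));g2=o+Rt(yaw,np.radians(8))@GR;print(g1,g2)
rows(*q,*gp(g2,yaw,8),12)
E
```

```text
t 8.8 grip [ 491.4 -134.9   80.9] org [ 576.4 -150.9   14.2] lip [ 640.4 -163.    11.6] ypr -0.1863 [ 5.81 -0.05] j [-0.605  0.263  2.109  0.603  0.356 -0.944] F [-0.6 -0.1 -2.5] gf 48.7 0.1
[0.0, 0.002, -0.004, 0.0, 0.0, 0.0]
[-0.001, 0.004, -0.008, 0.001, 0.0, 0.0]
[-0.001, 0.006, -0.011, 0.0, 0.0, 0.0]
[-0.001, 0.007, -0.015, 0.001, 0.0, 0.0]
[-0.001, 0.007, -0.015, 0.0, 0.001, 0.0]
[-0.001, 0.006, -0.011, 0.001, 0.0, 0.0]
[-0.001, 0.004, -0.008, 0.0, 0.0, 0.001]
[0.0, 0.002, -0.004, 0.0, 0.0, 0.0]

[ 486.44420792 -139.8517777   165.9052625 ] [ 417.41165769 -258.65926345  165.03988382]
[-0.005, -0.001, -0.001, 0.001, -0.005, 0.01]
[-0.006, -0.002, -0.001, 0.002, -0.007, 0.013]
[-0.01, -0.003, -0.001, 0.002, -0.011, 0.02]
[-0.012, -0.004, -0.002, 0.004, -0.014, 0.026]
[-0.016, -0.003, -0.002, 0.004, -0.017, 0.033]
[-0.018, -0.004, -0.002, 0.004, -0.02, 0.036]
[-0.018, -0.003, -0.001, 0.005, -0.019, 0.037]
[-0.017, -0.002, -0.001, 0.004, -0.018, 0.032]
[-0.013, -0.002, -0.001, 0.003, -0.014, 0.027]
[-0.01, 0.0, 0.0, 0.003, -0.01, 0.019]
[-0.007, -0.001, 0.0, 0.002, -0.007, 0.014]
[-0.005, 0.0, 0.0, 0.001, -0.006, 0.01]
```

Call:
send_rows --pt "1 0 0.002 -0.004 0 0 0" --pt "1 -0.001 0.004 -0.008 0 0 0" --pt "1 -0.001 0.006 -0.011 0 0 0" --pt "1 -0.001 0.007 -0.015 0 0 0" --pt "1 -0.001 0.007 -0.015 0 0 0" --pt "1 -0.001 0.006 -0.011 0 0 0" --pt "1 -0.001 0.004 -0.008 0 0 0" --pt "1 0 0.002 -0.004 0 0 0" --pt "1 -0.005 -0.001 -0.001 0.001 -0.005 0.01" --pt "1 -0.006 -0.002 -0.001 0.002 -0.007 0.013"

```text
time_s: 10.05
eef_pos: [489.7, -151.4, 148.9]
ee_rot: [0.194, 0.753, 0.608, 0.157]
force: [0.8, 0.8, -1.9]
grip_width: 0.103
grip_force: 48.8
```

Call:
send_rows --pt "1 -0.01 -0.003 -0.001 0.002 -0.011 0.02" --pt "1 -0.012 -0.004 -0.002 0.004 -0.014 0.026" --pt "1 -0.016 -0.003 -0.002 0.004 -0.017 0.033" --pt "1 -0.018 -0.004 -0.002 0.004 -0.02 0.036" --pt "1 -0.018 -0.003 -0.001 0.005 -0.019 0.037" --pt "1 -0.017 -0.002 -0.001 0.004 -0.018 0.032" --pt "1 -0.013 -0.002 -0.001 0.003 -0.014 0.027" --pt "1 -0.01 0 0 0.003 -0.01 0.019" --pt "1 -0.007 -0.001 0 0.002 -0.007 0.014" --pt "1 -0.005 0 0 0.001 -0.006 0.01"

```text
time_s: 11.3
eef_pos: [424.9, -262.6, 147.5]
ee_rot: [0.202, 0.836, 0.496, 0.12]
force: [0.0, 0.4, -2.4]
grip_width: 0.097
grip_force: 48.7
```

```bash
python3 - <<'E'
from h import *
from rig import ctrl
p,R,g,y=now()
t=ctrl.capture('top')
f=lambda a:cv2.resize(a[:,:,::-1],(400,400),interpolation=cv2.INTER_CUBIC)
cv2.imwrite('pics/c4.png',f(t['img'][130:290,300:460]))
import pickle;pickle.dump(t,open('p4.pkl','wb'))
E
```

```text
t 11.3 grip [ 417.3 -258.4  164.4] org [ 491.  -298.8   94.7] lip [ 548.  -329.9   89.8] ypr -0.5002 [ 7.86 -0.01] j [-0.892  0.071  2.042  0.309  0.608 -0.608] F [ 0.   0.4 -2.4] gf 48.7 0.097
```

View pics/c4.png

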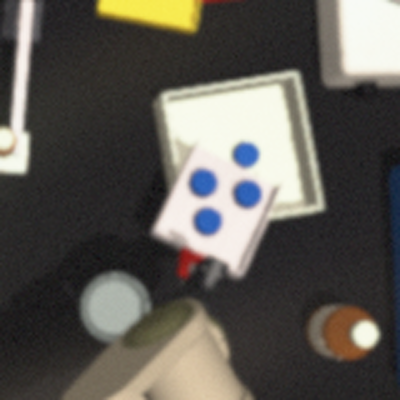

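```bash
cat >> h.py <<'E'
def liprows(p,R,l0,y0,a0,l1,y1,a1,n,ramp=True):
    u=np.arange(1,n+1)/n
    if ramp:u=u-np.sin(2*np.pi*u)/(2*np.pi)*.6
    L=[]
    for x in u:
        l=np.array(l0)+(np.array(l1)-l0)*x;y=y0+(y1-y0)*x;a=np.radians(a0+(a1-a0)*x)
        pt,Rg=tool(from_lip(l,y,a),y,a)
        d=np.round(R.T@(pt-p)/1000,3);w=np.round(Ro.from_matrix(R.T@Rg).as_rotvec(),3)
        p=p+R@d*1000;R=R@Ro.from_rotvec(w).as_matrix();L.append([1,*(d+0.).tolist(),*(w+0.).tolist()])
    print(L);return p,R
E
python3 - <<'E'
from h import *
p,R,g,y=now()
q=liprows(p,R,[548,-329.9,89.8],-.5,7.86,[533,-336,78],-.15,18,10)
liprows(*q,[533,-336,78],-.15,18,[533,-336,62],-.15,48,20)
E
```

```text
t 11.35 grip [ 417.3 -258.7  164.5] org [ 491.  -299.1   94.8] lip [ 548.  -330.3   89.9] ypr -0.5007 [ 7.85 -0.03] j [-0.892  0.071  2.042  0.309  0.608 -0.608] F [ 0.3 -0.4 -3.5] gf 48.7 0.1
[[1, -0.002, 0.0, -0.001, 0.008, 0.008, -0.014], [1, -0.004, 0.001, 0.0, 0.012, 0.01, -0.021], [1, -0.007, 0.0, -0.001, 0.017, 0.015, -0.031], [1, -0.008, 0.001, -0.002, 0.024, 0.019, -0.043], [1, -0.009, 0.001, -0.001, 0.028, 0.022, -0.05], [1, -0.009, 0.001, -0.002, 0.027, 0.019, -0.051], [1, -0.007, 0.001, -0.001, 0.024, 0.016, -0.045], [1, -0.005, 0.0, -0.001, 0.018, 0.012, -0.033], [1, -0.004, 0.001, -0.001, 0.011, 0.007, -0.022], [1, -0.002, 0.0, -0.001, 0.008, 0.004, -0.014]]
[[1, 0.0, 0.001, 0.0, 0.011, 0.0, 0.0], [1, 0.0, 0.001, -0.001, 0.012, 0.0, 0.0], [1, 0.0, 0.002, -0.001, 0.015, 0.0, 0.0], [1, 0.0, 0.002, -0.001, 0.019, 0.0, 0.0], [1, 0.0, 0.002, -0.002, 0.024, 0.0, 0.0], [1, 0.0, 0.004, -0.002, 0.029, 0.0, 0.0], [1, 0.0, 0.003, -0.002, 0.033, 0.0, 0.0], [1, 0.0, 0.005, -0.003, 0.037, 0.0, 0.0], [1, 0.0, 0.004, -0.002, 0.04, 0.0, 0.0], [1, 0.0, 0.005, -0.003, 0.042, 0.0, 0.0], [1, 0.0, 0.005, -0.003, 0.042, 0.0, 0.0], [1, 0.0, 0.004, -0.002, 0.04, 0.0, 0.0], [1, 0.0, 0.005, -0.003, 0.037, 0.0, 0.0], [1, 0.0, 0.004, -0.002, 0.033, 0.0, 0.0], [1, 0.0, 0.003, -0.002, 0.029, 0.0, 0.0], [1, 0.0, 0.003, -0.002, 0.024, 0.0, 0.0], [1, 0.0, 0.003, -0.001, 0.019, 0.0, 0.0], [1, 0.0, 0.001, -0.001, 0.015, 0.0, 0.0], [1, 0.0, 0.002, -0.001, 0.012, 0.0, 0.0], [1, 0.0, 0.001, 0.0, 0.011, 0.0, 0.0]]
```

Call:
send_rows --pt "1 -0.002 0 -0.001 0.008 0.008 -0.014" --pt "1 -0.004 0.001 0 0.012 0.01 -0.021" --pt "1 -0.007 0 -0.001 0.017 0.015 -0.031" --pt "1 -0.008 0.001 -0.002 0.024 0.019 -0.043" --pt "1 -0.009 0.001 -0.001 0.028 0.022 -0.05" --pt "1 -0.009 0.001 -0.002 0.027 0.019 -0.051" --pt "1 -0.007 0.001 -0.001 0.024 0.016 -0.045" --pt "1 -0.005 0 -0.001 0.018 0.012 -0.033" --pt "1 -0.004 0.001 -0.001 0.011 0.007 -0.022" --pt "1 -0.002 0 -0.001 0.008 0.004 -0.014"

```text
time_s: 12.6
eef_pos: [407.0, -316.2, 160.1]
ee_rot: [0.112, 0.749, 0.646, 0.097]
force: [0.2, 1.0, -2.5]
grip_width: 0.101
grip_force: 48.7
```

```bash
python3 -c "
from h import *;now()"
```

```text
t 12.6 grip [ 401.5 -315.4  178.3] org [ 471.1 -325.8   94.8] lip [ 533.5 -335.1   78.5] ypr -0.1481 [1.801e+01 1.000e-02] j [-1.017  0.192  1.806  0.275  0.967 -1.005] F [ 0.2  1.  -2.5] gf 48.7 0.101
```

Call:
send_rows --pt "1 0 0.001 0 0.011 0 0" --pt "1 0 0.001 -0.001 0.012 0 0" --pt "1 0 0.002 -0.001 0.015 0 0" --pt "1 0 0.002 -0.001 0.019 0 0" --pt "1 0 0.002 -0.002 0.024 0 0" --pt "1 0 0.004 -0.002 0.029 0 0" --pt "1 0 0.003 -0.002 0.033 0 0" --pt "1 0 0.005 -0.003 0.037 0 0" --pt "1 0 0.004 -0.002 0.04 0 0" --pt "1 0 0.005 -0.003 0.042 0 0"

```text
time_s: 13.85
eef_pos: [432.4, -319.9, 182.1]
ee_rot: [0.012, 0.758, 0.652, 0.011]
force: [-0.1, 0.1, -2.2]
grip_width: 0.102
grip_force: 48.7
```

Call:
send_rows --pt "1 0 0.005 -0.003 0.042 0 0" --pt "1 0 0.004 -0.002 0.04 0 0" --pt "1 0 0.005 -0.003 0.037 0 0" --pt "1 0 0.004 -0.002 0.033 0 0" --pt "1 0 0.003 -0.002 0.029 0 0" --pt "1 0 0.003 -0.002 0.024 0 0" --pt "1 0 0.003 -0.001 0.019 0 0" --pt "1 0 0.001 -0.001 0.015 0 0" --pt "1 0 0.002 -0.001 0.012 0 0" --pt "1 0 0.001 0 0.011 0 0"

```text
time_s: 15.1
eef_pos: [463.9, -324.7, 196.4]
ee_rot: [-0.086, 0.753, 0.648, -0.074]
force: [-0.8, 0.4, -2.5]
grip_width: 0.104
grip_force: 48.8
```

```bash
python3 - <<'E'
from h import *
from rig import ctrl
p,R,g,y=now()
t=ctrl.capture('top');s=ctrl.capture('scene')
f=lambda a:cv2.resize(a[:,:,::-1],(400,400),interpolation=cv2.INTER_CUBIC)
cv2.imwrite('pics/c5.png',np.hstack([f(t['img'][130:270,320:460]),f(s['img'][80:220,130:270])]))
E
```

```text
t 15.1 grip [ 468.2 -325.4  214.9] org [ 487.2 -328.2  107.3] lip [ 533.1 -335.1   61.7] ypr -0.1491 [4.804e+01 1.000e-02] j [-0.752  0.545  1.19  -0.128  1.595 -0.594] F [-0.8  0.4 -2.5] gf 48.8 0.104
```

View pics/c5.png

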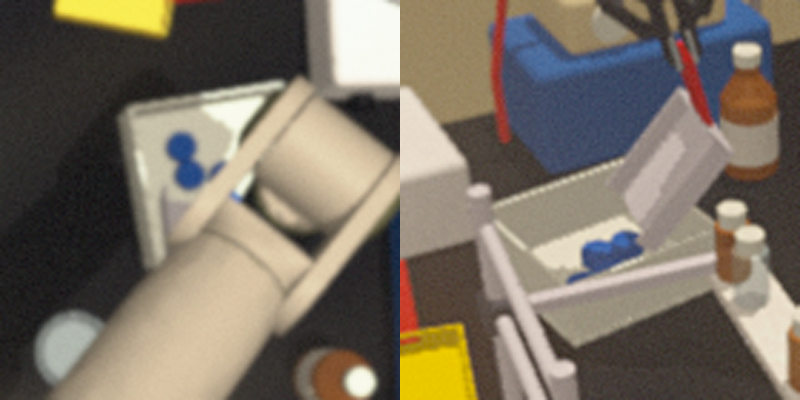

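All caps are off the tray and in the right tub: blue blobs at about (182,148), (190,175) and (215,172) in the left crop, and (600,255) in the right crop. The tray face is bare, so I'll level it and go back.

```bash
python3 - <<'E'
from h import *
p,R,g,y=now()
q=liprows(p,R,[533.1,-335.1,61.7],-.149,48.04,[545,-325,100],-.3,10,14)
a=np.radians(6);f=lambda g,y:np.array(g)+Rt(y,a)@(LIP-GR)
yw=-.115
g1=np.array([486,-144,168]);q=liprows(*q,[545,-325,100],-.3,10,f(g1,yw),yw,6,10)
q=liprows(*q,f(g1,yw),yw,6,f(g1+[5,2,-84],yw),yw,6,6)
now()
E
```

```text
t 15.2 grip [ 468.2 -325.3  214.6] org [ 487.2 -328.1  107.1] lip [ 533.1 -335.    61.4] ypr -0.1486 [4.804e+01 3.000e-02] j [-0.752  0.545  1.19  -0.128  1.595 -0.594] F [ 0.5 -0.5 -2. ] gf 48.8 0.102
[[1, 0.001, -0.002, 0.001, -0.02, 0.001, 0.004], [1, 0.0, -0.003, 0.001, -0.025, 0.001, 0.006], [1, 0.002, -0.004, 0.001, -0.035, 0.001, 0.008], [1, 0.002, -0.005, 0.002, -0.048, 0.001, 0.011], [1, 0.002, -0.006, 0.003, -0.059, 0.001, 0.013], [1, 0.003, -0.007, 0.003, -0.07, 0.0, 0.016], [1, 0.003, -0.007, 0.003, -0.075, -0.001, 0.017], [1, 0.003, -0.007, 0.004, -0.075, -0.002, 0.017], [1, 0.004, -0.006, 0.003, -0.069, -0.004, 0.015], [1, 0.003, -0.005, 0.003, -0.06, -0.003, 0.014], [1, 0.002, -0.004, 0.002, -0.047, -0.004, 0.01], [1, 0.002, -0.003, 0.002, -0.036, -0.003, 0.007], [1, 0.001, -0.002, 0.001, -0.025, -0.002, 0.006], [1, 0.001, -0.001, 0.001, -0.02, -0.002, 0.004]]
[[1, 0.007, 0.001, 0.001, -0.003, 0.004, -0.008], [1, 0.01, 0.001, 0.002, -0.004, 0.005, -0.011], [1, 0.016, 0.003, 0.003, -0.007, 0.008, -0.016], [1, 0.021, 0.005, 0.004, -0.01, 0.011, -0.023], [1, 0.024, 0.006, 0.005, -0.011, 0.013, -0.025], [1, 0.024, 0.006, 0.005, -0.011, 0.013, -0.026], [1, 0.02, 0.006, 0.005, -0.009, 0.012, -0.022], [1, 0.015, 0.005, 0.004, -0.007, 0.008, -0.016], [1, 0.01, 0.003, 0.002, -0.005, 0.006, -0.011], [1, 0.006, 0.003, 0.002, -0.003, 0.004, -0.007]]
[[1, 0.001, -0.003, 0.007, 0.0, 0.0, 0.0], [1, 0.0, -0.006, 0.012, 0.0, 0.0, 0.0], [1, 0.001, -0.01, 0.019, 0.0, 0.0, 0.0], [1, 0.0, -0.009, 0.019, 0.0, 0.0, 0.0], [1, 0.001, -0.006, 0.013, 0.0, 0.0, 0.0], [1, 0.0, -0.003, 0.006, 0.0, 0.0, 0.0]]
t 15.2 grip [ 468.2 -325.3  214.6] org [ 487.2 -328.1  107.1] lip [ 533.1 -335.    61.4] ypr -0.1486 [4.804e+01 3.000e-02] j [-0.752  0.545  1.19  -0.128  1.595 -0.594] F [ 0.5 -0.5 -2. ] gf 48.8 0.102
```

Call:
send_rows --pt "1 0.001 -0.002 0.001 -0.02 0.001 0.004" --pt "1 0 -0.003 0.001 -0.025 0.001 0.006" --pt "1 0.002 -0.004 0.001 -0.035 0.001 0.008" --pt "1 0.002 -0.005 0.002 -0.048 0.001 0.011" --pt "1 0.002 -0.006 0.003 -0.059 0.001 0.013" --pt "1 0.003 -0.007 0.003 -0.07 0 0.016" --pt "1 0.003 -0.007 0.003 -0.075 -0.001 0.017" --pt "1 0.003 -0.007 0.004 -0.075 -0.002 0.017" --pt "1 0.004 -0.006 0.003 -0.069 -0.004 0.015" --pt "1 0.003 -0.005 0.003 -0.06 -0.003 0.014"

```text
time_s: 16.45
eef_pos: [417.8, -291.8, 172.9]
ee_rot: [0.124, 0.787, 0.597, 0.094]
force: [0.1, -0.4, -2.5]
grip_width: 0.103
grip_force: 48.8
```

Call:
send_rows --pt "1 0.002 -0.004 0.002 -0.047 -0.004 0.01" --pt "1 0.002 -0.003 0.002 -0.036 -0.003 0.007" --pt "1 0.001 -0.002 0.001 -0.025 -0.002 0.006" --pt "1 0.001 -0.001 0.001 -0.02 -0.002 0.004" --pt "1 0.007 0.001 0.001 -0.003 0.004 -0.008" --pt "1 0.01 0.001 0.002 -0.004 0.005 -0.011" --pt "1 0.016 0.003 0.003 -0.007 0.008 -0.016" --pt "1 0.021 0.005 0.004 -0.01 0.011 -0.023" --pt "1 0.024 0.006 0.005 -0.011 0.013 -0.025" --pt "1 0.024 0.006 0.005 -0.011 0.013 -0.026"

```text
time_s: 17.7
eef_pos: [467.0, -190.9, 155.3]
ee_rot: [0.183, 0.744, 0.623, 0.154]
force: [0.1, -0.2, -1.8]
grip_width: 0.1
grip_force: 48.8
```

Call:
send_rows --pt "1 0.02 0.006 0.005 -0.009 0.012 -0.022" --pt "1 0.015 0.005 0.004 -0.007 0.008 -0.016" --pt "1 0.01 0.003 0.002 -0.005 0.006 -0.011" --pt "1 0.006 0.003 0.002 -0.003 0.004 -0.007" --pt "1 0.001 -0.003 0.007 0 0 0" --pt "1 0 -0.006 0.012 0 0 0" --pt "1 0.001 -0.01 0.019 0 0 0" --pt "1 0 -0.009 0.019 0 0 0" --pt "1 0.001 -0.006 0.013 0 0 0" --pt "1 0 -0.003 0.006 0 0 0"

```text
time_s: 18.95
eef_pos: [499.3, -143.1, 66.1]
ee_rot: [0.186, 0.723, 0.644, 0.166]
force: [0.2, 0.3, -2.0]
grip_width: 0.103
grip_force: 48.9
```

```bash
python3 - <<'E'
from h import *
from rig import ctrl
import pickle
p,R,g,y=now()
P={n:ctrl.capture(n) for n in('top','scene')};pickle.dump(P,open('p6.pkl','wb'));t,s=P['top'],P['scene']
f=lambda a:cv2.resize(a[:,:,::-1],(400,400),interpolation=cv2.INTER_CUBIC)
cv2.imwrite('pics/c6.png',np.hstack([f(t['img'][130:270,300:440]),f(s['img'][100:240,150:290])]))
E
```

```text
t 18.95 grip [ 490.2 -142.    82.7] org [ 575.8 -152.    15.6] lip [ 640.5 -159.5   12.7] ypr -0.1161 [6.07 0.03] j [-0.645  0.265  2.098  0.655  0.413 -1.086] F [ 0.2  0.3 -2. ] gf 48.9 0.103
```

View pics/c6.png

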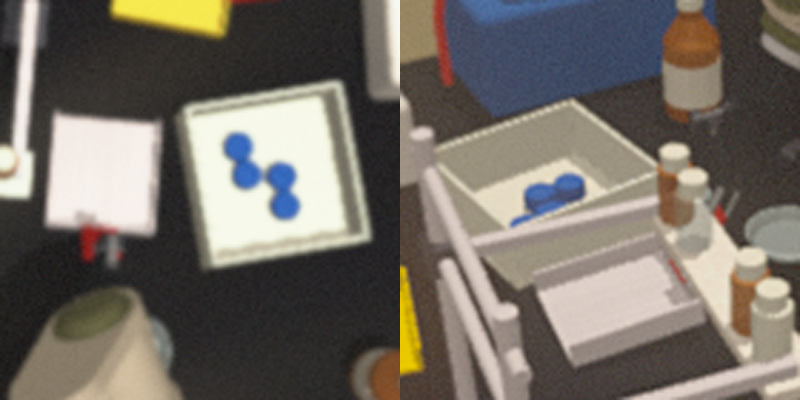

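Four blue caps are in the tub at left crop (238,147), (246,174), (281,178) and (286,205). The tray is empty with corners at (54,112), (161,121), (46,229) and (156,237). I'll check how the tray sits in the hand, then plan the return.

```bash
python3 - <<'E'
from h import *
import pickle
from scipy.optimize import least_squares
t=pickle.load(open('p6.pkl','rb'))['top']
X=np.array([(65,60,26),(65,-60,26),(-65,60,26),(-65,-60,26.)])
uv=np.array([(300+.35*x,130+.35*y) for x,y in[(54,112),(161,121),(46,229),(156,237)]])
r=least_squares(lambda q:(proj(t,X@Rt(q[2],np.radians(6.07)).T+[q[0],q[1],15.6])-uv).ravel(),[575,-152,-.11],x_scale=[10,10,.1]);print(r.x,r.fun.round(1))
p,R,g,y=now();a=np.radians(6)
f=lambda g,y,a:np.array(g)+Rt(y,np.radians(a))@(LIP-GR)
yw=-.115;gM=np.array([620.3,61.4,4])+Rt(yw)@GR;g1=gM+[-12,0,20]
q=liprows(p,R,f(g,y,6.07),y,6.07,f(g1,yw,6),yw,6,14)
q=liprows(*q,f(g1,yw,6),yw,6,f(gM+[0,0,5],yw,0),yw,0,6)
E
```

```text
[ 5.71533573e+02 -1.52031627e+02 -1.02864569e-01] [ 0.4  1.  -0.4  0.7  0.7 -0.8 -0.6 -0.8]
t 19.05 grip [ 490.4 -142.    83.3] org [ 576.1 -152.    16.3] lip [ 640.7 -159.5   13.4] ypr -0.1159 [6.03 0.03] j [-0.645  0.264  2.097  0.654  0.414 -1.084] F [-0.2  0.6 -2.1] gf 48.9 0.099
[[1, 0.006, 0.0, 0.0, 0.001, 0.0, 0.0], [1, 0.009, 0.0, 0.0, 0.0, 0.0, 0.0], [1, 0.011, 0.0, 0.0, 0.0, 0.0, 0.0], [1, 0.016, 0.0, 0.0, -0.001, 0.0, 0.0], [1, 0.019, 0.0, 0.001, 0.0, 0.0, 0.0], [1, 0.022, 0.0, 0.0, 0.0, 0.0, -0.001], [1, 0.025, 0.0, 0.0, 0.0, 0.0, 0.0], [1, 0.024, 0.0, 0.0, 0.0, 0.0, 0.0], [1, 0.023, 0.0, 0.0, 0.0, 0.0, 0.0], [1, 0.019, 0.0, 0.001, 0.0, 0.0, 0.0], [1, 0.015, 0.0, 0.0, 0.0, 0.0, 0.0], [1, 0.012, 0.0, 0.0, 0.0, 0.0, 0.0], [1, 0.008, 0.0, 0.0, -0.001, 0.0, 0.0], [1, 0.007, 0.0, 0.0, 0.0, 0.0, 0.0]]
[[1, 0.0, 0.0, 0.001, -0.008, 0.0, 0.0], [1, 0.0, 0.001, 0.004, -0.018, 0.0, 0.0], [1, 0.0, 0.001, 0.004, -0.026, 0.0, 0.0], [1, 0.001, 0.001, 0.005, -0.026, 0.0, 0.0], [1, 0.0, 0.001, 0.003, -0.017, 0.0, 0.0], [1, 0.0, 0.0, 0.002, -0.009, 0.0, 0.0]]
```

Call:
send_rows --pt "1 0.006 0 0 0.001 0 0" --pt "1 0.009 0 0 0 0 0" --pt "1 0.011 0 0 0 0 0" --pt "1 0.016 0 0 -0.001 0 0" --pt "1 0.019 0 0.001 0 0 0" --pt "1 0.022 0 0 0 0 -0.001" --pt "1 0.025 0 0 0 0 0" --pt "1 0.024 0 0 0 0 0" --pt "1 0.023 0 0 0 0 0" --pt "1 0.019 0 0.001 0 0 0"

```text
time_s: 20.3
eef_pos: [520.9, 31.3, 66.2]
ee_rot: [0.188, 0.722, 0.645, 0.167]
force: [1.0, -0.3, -2.2]
grip_width: 0.1
grip_force: 48.9
```

Call:
send_rows --pt "1 0.015 0 0 0 0 0" --pt "1 0.012 0 0 0 0 0" --pt "1 0.008 0 0 -0.001 0 0" --pt "1 0.007 0 0 0 0 0" --pt "1 0 0 0.001 -0.008 0 0" --pt "1 0 0.001 0.004 -0.018 0 0" --pt "1 0 0.001 0.004 -0.026 0 0" --pt "1 0.001 0.001 0.005 -0.026 0 0" --pt "1 0 0.001 0.003 -0.017 0 0" --pt "1 0 0 0.002 -0.009 0 0"

```text
time_s: 21.55
eef_pos: [538.9, 70.8, 51.2]
ee_rot: [0.225, 0.712, 0.635, 0.2]
force: [0.1, -0.1, -2.1]
grip_width: 0.103
grip_force: 48.9
```

```bash
python3 - <<'E'
from h import *
from rig import ctrl
import pickle
p,R,g,y=now()
P={n:ctrl.capture(n) for n in('top','scene')};pickle.dump(P,open('p7.pkl','wb'));t,s=P['top'],P['scene']
f=lambda a:cv2.resize(a[:,:,::-1],(400,400),interpolation=cv2.INTER_CUBIC)
cv2.imwrite('pics/c7.png',np.hstack([f(t['img'][100:220,215:335]),f(s['img'][190:310,200:320])]))
E
```

```text
t 21.55 grip [528.1  72.   66.8] org [620.4  61.4   9.3] lip [684.9  53.9  13.4] ypr -0.1146 [-0.09 -0.02] j [-0.072  0.34   2.112 -0.309  0.082  0.343] F [ 0.1 -0.1 -2.1] gf 48.9 0.103
```

View pics/c7.png

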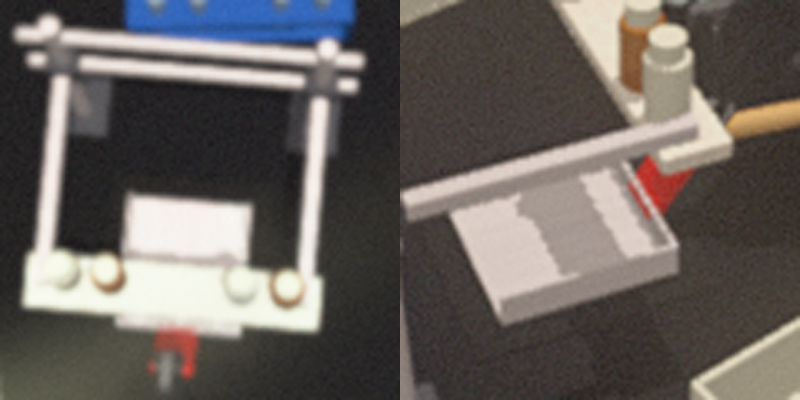

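```bash
python3 - <<'E'
from h import *
import pickle
from scipy.optimize import least_squares
P=pickle.load(open('p7.pkl','rb'));t,s=P['top'],P['scene']
X=np.array([(65,60,26),(65,-60,26),(-65,60,26),(-65,-60,26.)])
uv=np.array([(215+.3*x,100+.3*y) for x,y in[(127,192),(251,203),(117,324),(240,336)]])
W=lambda q:X@Rt(q[2]).T+[q[0],q[1],9.3]
r=least_squares(lambda q:(proj(t,W(q))-uv).ravel(),[575,-152,-.11],x_scale=[10,10,.1]);print(r.x,r.fun.round(1))
print('pred top crop',((proj(t,W([620.3,61.4,-.115]))-[215,100])/.3).round(0).tolist())
Y=np.array([(65,60,26),(65,60,0),(-65,60,26),(-65,60,0),(65,-60,26)])@Rt(-.115).T+[620.3,61.4,9.3]
print('pred scene crop',(((proj(s,Y)-[200,190])/.3)+[400,0]).round(0).tolist())
# mat contrast search in scene: warp mat neighbourhood to bench plane
def warp(p,n,z):
    xs=np.arange(490,740,1.);ys=np.arange(180,-60,-1.);g=np.array([[x,y,z] for x in xs[::-1] for y in ys])
    m=proj(p,g).reshape(len(xs),len(ys),2).astype(np.float32);w=cv2.remap(p['img'],m[...,0],m[...,1],cv2.INTER_CUBIC)
    cv2.imwrite(n,cv2.convertScaleAbs(w[:,:,::-1],alpha=3))
P0=pickle.load(open('p0.pkl','rb'))
a=[];
for k,p in(('s',P['scene']),('t',P['top'])): warp(p,f'pics/w{k}.png',4)
cv2.imwrite('pics/w.png',cv2.resize(np.hstack([cv2.imread('pics/ws.png'),cv2.imread('pics/wt.png')]),(768,400)))
E
```

```text
[ 6.20074439e+02  6.14103040e+01 -1.12142238e-01] [ 0.4  0.3 -0.1 -0.  -0.2  0.1 -0.2 -0.4]
pred top crop [[129.0, 193.0], [251.0, 203.0], [116.0, 324.0], [239.0, 335.0]]
pred scene crop [[498.0, 296.0], [500.0, 323.0], [675.0, 243.0], [675.0, 269.0], [444.0, 185.0]]
```

View pics/w.png

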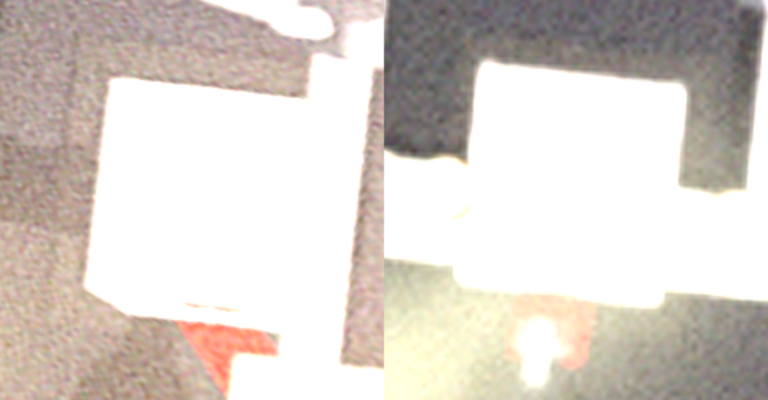

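The tray fits at (620.1, 61.4) mm, -6.4°, within 1 mm and 0.2° of the mat and rack pose. I'll lower it and release.

Call:
send_rows --pt "1 0 -0.001 0.001 0 0 0" --pt "1 0 -0.0006 0.001 0 0 0" --pt "1 0 -0.0006 0.001 0 0 0" --pt "1 0 -0.0004 0.0007 0 0 0" --pt "1 0 0 0 0 0 0" --pt "1 0 0 0 0 0 0" --pt "1 0 0 0 0 0 0" --pt "1 0 0 0 0 0 0" --pt "1 0 0 0 0 0 0" --pt "1 0 0 0 0 0 0" --squeeze 20

```text
time_s: 22.9
eef_pos: [539.5, 70.8, 47.9]
ee_rot: [0.226, 0.711, 0.634, 0.201]
force: [-5.7, -1.4, 7.4]
grip_width: 0.102
grip_force: 50.4
```

```bash
python3 -c "
from h import *;now()"
```

```text
t 22.9 grip [528.6  72.   63.4] org [620.9  61.4   6.1] lip [685.5  54.   10.3] ypr -0.1145 [-0.16 -0.04] j [-0.071  0.349  2.113 -0.363  0.072  0.397] F [-5.7 -1.4  7.4] gf 50.4 0.102
```

Call:
send_rows --pt "1 0 0.0005 -0.0007 0 0 0" --pt "1 0 0 0 0 0 0" --pt "0.7 0 0 0 0 0 0" --pt "0.5 0 0 0 0 0 0" --pt "0.3 0 0 0 0 0 0" --pt "0.1 0 0 0 0 0 0" --pt "0 0 0 0 0 0 0" --pt "0 0 0 0 0 0 0" --pt "0 0 0 -0.004 0 0 0" --pt "0 0 0 -0.008 0 0 0"

```text
time_s: 24.15
eef_pos: [532.0, 71.7, 57.9]
ee_rot: [0.225, 0.712, 0.635, 0.2]
force: [0.6, -0.3, 0.5]
grip_width: 0.502
grip_force: 0.0
```

Call:
send_rows --pt "0 0 0 -0.012 0 0 0" --pt "0 0 0 -0.018 0 0 0" --pt "0 0 0 -0.02 0 0 0" --pt "0 0 0 -0.02 0 0 0" --pt "0 0 0 -0.02 0 0 0" --pt "0 0 0 -0.018 0 0 0" --pt "0 0 0 -0.014 0 0 0" --pt "0 0 0 -0.008 0 0 0" --pt "0 0 0 0 0 0 0" --pt "0 0 0 0 0 0 0"

```text
time_s: 25.4
eef_pos: [458.0, 80.3, 163.8]
ee_rot: [0.225, 0.712, 0.635, 0.2]
force: [0.2, -0.4, -0.2]
grip_width: 0.5
grip_force: 0.0
```

```bash
python3 - <<'E'
from h import *
from rig import ctrl
import pickle
now()
P={n:ctrl.capture(n) for n in('top','scene')};t,s=P['top'],P['scene'];pickle.dump(P,open('p8.pkl','wb'))
f=lambda a:cv2.resize(a[:,:,::-1],(400,400),interpolation=cv2.INTER_CUBIC)
cv2.imwrite('pics/c8.png',np.hstack([f(t['img'][100:220,215:335]),f(s['img'][190:310,200:320])]))
E
```

```text
t 25.4 grip [447.2  81.5 179.4] org [539.4  70.9 121.8] lip [604.   63.4 125.8] ypr -0.1145 [-0.03 -0.04] j [-0.059 -0.063  2.189 -0.083  0.406  0.121] F [ 0.2 -0.4 -0.2] gf 0.0 0.5
```

View pics/c8.png

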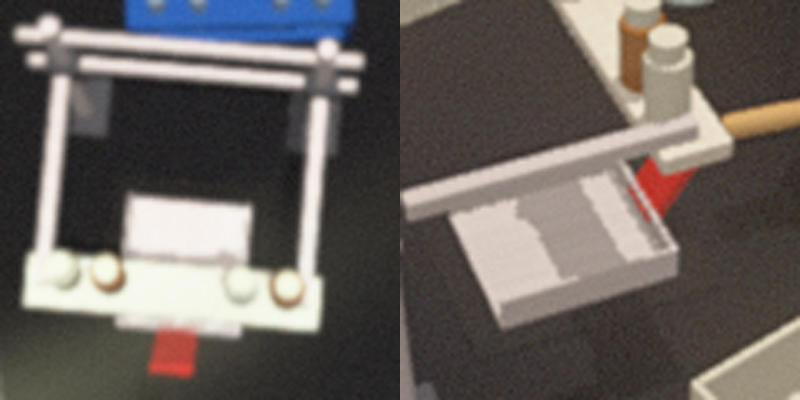

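The tray lies flat and square on the mat, with corners at (127,192) and (251,203) and the tab at (174,352) towards the robot. The gripper is clear, so I'll hand in.

```bash
python3 -c "
from rig import ctrl
print(ctrl.finish_job())"
```

```text
the job is handed in; nothing more can be done
None
```

The job is handed in, verdict not shown: all three blue caps are in the right-hand tub with the blue sample, and the empty tray is back flat and square on its mat, tab towards the robot and released, at about 25 s of the allowed 46 s.

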